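# Slide a foot plate onto the narrow weld rest and shut the spatter guard

## Robot

A 7-joint arm with a two-finger parallel gripper is mounted at the origin on the work surface. World frame = base frame: x ahead of the robot, y to its left, z up, the work surface at z = 0. Lengths are in m, angles in rad, forces in N, time in s.
With the tool pointing down it reaches from about 0.4 to 0.85 m from the base axis. Payload 4.5 kg.
Tool frame: the origin (TCP) lies at the very end of the fingers, on their centre line; the grasp point (between the pads) lies 19 mm behind it; z points along the fingers, y is the line along which they close (so a half turn about z gives the same grasp; the last joint's range is limited). The gripper opens to 88 mm and grips with 3 to 60 N. Pads are 18 mm wide; open, the fingers measure 123 mm over their backs; the gripper's body (75 mm by 187 mm) begins 45 mm behind the grasp point.
Start: joints at [-1.125, 0.689, -0.195, 1.565, 0.157, 0.902, -0.215], TCP at [0.25, 0.573, 0.239] pointing down, gripper open.
Joint ranges: [-3.01, 3.01], [-0.46, 2.08], [-1.47, 1.51], [0.13, 2.56], [-1, 4.14], [0.04, 2.09], [-2.66, 2.66]. Speed limits (rad/s): [2.57, 2.57, 3.14, 3.14, 3.14, 3.14, 3.14].

## Interface

Orientations are given as a 3x3 rotation matrix whose columns are the frame's x, y, z axes.
In Python, from rig import arm, effector, telemetry, viewer, nets gives the robot as it stands. The module is installed in compiled form; this text tells all that it offers. Calls block until the motion is done:
- arm.movep(position, orientation): joint-space move of the TCP to a pose.
- arm.movel(position, feed=0.15, orientation=None, contact_N=None): straight line of the TCP; orientation=None keeps the orientation; feed is the mean speed in m/s. With contact_N (N) it stops when the force on the tool has changed by that much, and returns True; else False.
- arm.movej(angles): joint-space move.
- effector.command_gripper(opening): finger opening in m; the grip force is fixed at half the most; returns when the fingers have stopped.
- arm.sleep(seconds).
- arm.inverse_kinematics(position, orientation): joint angles nearest the present ones, or None.
- telemetry.sense(): the state.
- viewer.get_image(name): name is "scene" or "top" or "wrist"; returns the picture (400x640x3 uint8, blue, green, red); there is no depth.
- viewer.camera_model(name): a dict with "K" (3x3 intrinsics, pixels), "extrinsics" (4x4, takes a point from world to camera coordinates). Camera axes: x right, y down, z forward; pixel columns grow to the right and rows downward; lengths in m; the calibration is good to about 2 mm. The wrist camera is an equidistant fisheye: a pixel r from the principal point sees the ray r / f radians off the axis. A picture is of the moment at which its call begins: read the wrist's pose just before it. camera_model takes no time and is no camera call; for the wrist camera it gives the pose at the moment of the call.
A pose or a line that the arm cannot do raises arm.Unreachable and nothing moves.
- arm.close_job(): hands the job in; it is judged then, once.
Trained networks look in the newest picture that a camera, given by its name, has taken for a name from the list of things; names that differ only in an ending like _2 or _b are one class to them, and where a whole thing is asked for, a point or a joint stands for the part that bears it (a point fixed in the world has none). Each returns a list of dicts, best first, with "score" (0 to 1); they miss things now and then, are a little off and sometimes report something else, mostly with a low value. They report only what shows in the picture. A call takes as long as a camera call.
- nets.spot_in(camera, label): "centre" ([column, row] in pixels, amid what is visible of it).
- nets.masks_of(camera, label): "region" (400x640 bool, what is visible of it) and "centre" ([column, row] in pixels, amid what is visible of it).
The state is a dict: "time_s": time; "joints": joint angles; "qvel": joint speeds; "joint_efforts": joint torques, N m; "tool_pos": TCP position; "tool_rot": TCP orientation; "force": force on the tool from outside, world axes, zero at the start; "ft_torque": the same for the moment, N m; "width": finger opening in m; "grasp_force": force on a finger pad.
Only numpy, scipy, OpenCV 4.12 (cv2) and the standard library are available. Lean on these libraries where they do the work, as an engineer would, in place of code of your own. Each camera call takes 0.05 s, during which the arm holds its last target. There are 200 camera calls.

## Task

Slide the flat metal foot plate off the loading ledge, without lifting it, through the open doorway onto the narrow rest bar inside the welding spatter guard, so that it balances there level, square and centred on the bar and is clear of the ledge. Then swing the guard's door shut until its ball catch snaps in and the door is fully home. Do not let the plate drop off, and leave the other things where they are.

Things in the scene. Friction and masses are not known exactly. Their poses are not given: they have to be found in the camera images.
- plate: flat aluminium foot plate, 140 mm (its x) by 100 mm (its y) by 14 mm thick, four bolt holes and a round hole drawn on top, about 0.5 kg; origin at the centre of its underside. It starts lying on the ledge with its x axis roughly along the guard's x axis, and is too wide to grip from above.
- guard: grey sheet-metal spatter guard, an open-topped tray fixed on the bench; origin on the bench top under the middle of the rest bar. Its x points from the doorway into the guard (the way the plate slides), y to the left of that, z up. Inner faces: sides y = 100 and -115 mm, back x = 116 mm, floor z = 30 mm; walls, door and posts end at z = 158 mm. Doorway at x = -88 mm, clear for y = -108 to 100 mm.
- ledge_edge (a point): on the flat loading ledge in front of the doorway: middle of its inner edge, at the top face, 90 mm above the bench; in the guard's frame x = -84, y = -5 mm. The ledge runs from here to x = -290 mm and is 210 mm wide (y = -110 to 100 mm). Between this edge and the rest bar is a gap 62 mm wide and 60 mm deep.
- rest_top (a point): centre of the rest bar's top face, 88 mm above the bench (2 mm lower than the ledge); axes as the guard's. The bar is 44 mm wide along x and 100 mm long along y.
- guard_door (a joint): angle of the guard door about its upright hinge, rad: 0 = shut and home on the catch, grows as it opens outwards over the ledge (90 degrees is 1.57, stop at 1.9). The ball catch is felt from about 0.09 and pulls the door home below about 0.03; pushing past it takes a few newtons at the door's edge. The door stays where it is left.
- door_hinge (a point): point on the door's hinge axis at half the door's height (126 mm above the bench); in the guard's frame at x = -88, y = 94 mm. When shut the door runs from here along the guard's -y. The door panel is 8 mm thick (hinge axis in its mid-plane), 185 mm wide and spans heights 95 to 158 mm, so it passes 5 mm over the ledge.
- door_edge (a point): point in the door's mid-plane at its free edge, half its height, 185 mm from the hinge; moves with the door
- file: small file lying along the outer edge of the ledge, away from the door: 120 mm long, 14 mm wide, 12 mm high; a bystander
- offcut: short piece of steel angle, 60 x 30 x 30 mm, on the tray floor behind the rest bar; a bystander
- hammer: hammer lying on the bench to the right; a bystander
- wrench: wrench lying on the bench to the right; a bystander
- tin: upright tin, 72 mm across, 110 mm high; a bystander
- mug: mug, 80 mm across, 90 mm high; a bystander
- jar: jar, 68 mm across, 100 mm high; a bystander

How it is judged:
On the way, in this order (a step that is already met when the one before it is completed fails the run):
1. the plate lies level, square and centred on the rest bar, clear of the ledge, with the door still open (x of plate in the frame of rest_top between -0.012 and 0.012 m and y of plate in the frame of rest_top between -0.025 and 0.025 m and z of plate in the frame of rest_top between -0.004 and 0.004 m and angle between plate's own z axis and vertical below 0.04 rad and angle between the x axis of plate and the x axis of guard, either way round below 0.15 rad and value of joint guard_door above 0.3 rad), for 0.3 s.
2. the door is home on its catch (value of joint guard_door below 0.02 rad), for 0.3 s.
At the end, for the whole second after the job is handed in: The plate rests on the bar, level to 0.04 rad, square with the guard to 0.15 rad, its centre within 12 mm of the bar's centre line along the sliding direction and 25 mm of the bar's middle sideways, still; the door is home on its catch (below 0.02 rad) (x of plate in the frame of rest_top between -0.012 and 0.012 m and y of plate in the frame of rest_top between -0.025 and 0.025 m and z of plate in the frame of rest_top between -0.004 and 0.004 m and angle between plate's own z axis and vertical below 0.04 rad and angle between the x axis of plate and the x axis of guard, either way round below 0.15 rad and value of joint guard_door below 0.02 rad and linear speed of plate below 0.01 m/s); the robot touches nothing.
It fails at once if the plate drops or tips off its supports (height (world z) of plate below 0.075 m or angle between plate's own z axis and vertical above 0.3 rad).
It fails at once if the plate is lifted instead of slid (more than 30 mm) (height (world z) of plate above 0.12 m).
It fails at once if another thing is moved by more than 40 mm (distance of any of file, offcut, hammer, wrench, tin, mug, jar from where it was at the start of the episode above 0.04 m).
It also fails if it takes over 58 s, if anything falls off the work surface, if the arm or the gripper's body presses on something with over 40 N, if the wrist force passes 120 N, or if a joint passes its speed limit or range.

## Working session

There is one attempt and no reset: what is moved stays moved. The work goes in short steps, each a Python script; the robot and the scene stay as the last script left them, time stands still between calls to the robot, and variables do not carry over. Pictures are saved under pics/ and viewed, at most 10 in all, crops included, and the job is handed in when it is done.

```bash
mkdir -p pics; python3 - <<'E'
from rig import arm, effector, telemetry, viewer, nets
import cv2,numpy as np
for c in ("scene","top"):
    im=viewer.get_image(c); cv2.imwrite(f"pics/{c}0.png",im)
    m=viewer.camera_model(c); print(c,np.round(m["K"],1).tolist(),np.round(m["extrinsics"],4).tolist())
    for l in ("plate","guard","guard_door","file","offcut","tin","mug","jar","hammer","wrench"):
        r=nets.masks_of(c,l)
        for d in r[:2]:
            p=cv2.minAreaRect(np.argwhere(d["region"])[:,::-1].astype(np.float32)); print(l,round(d["score"],2),np.round(d["centre"],1),[np.round(q,1).tolist() for q in p],d["region"].sum())
print(telemetry.sense()["time_s"])
E
```

```text
scene [[382.8, 0.0, 318.3], [0.0, 382.8, 197.0], [0.0, 0.0, 1.0]] [[-0.2149, 0.9766, -0.0026, 0.1508], [0.6416, 0.1391, -0.7543, -0.303], [-0.7364, -0.1638, -0.6565, 1.57], [0.0, 0.0, 0.0, 1.0]]
plate 0.74 [348.6 207.8] [[334.9, 207.7], [160.2, 99.1], 7.4] 12484
plate 0.7 [301.7 197.6] [[300.7, 195.8], [51.6, 26.1], 6.8] 1220
guard 0.76 [348.4 208.6] [[335.2, 208.0], [160.8, 99.2], 7.5] 12524
guard_door 0.96 [307.  164.3] [[307.3, 167.4], [65.8, 19.3], 5.9] 1177
file 0.59 [276. 216.] [[279.9, 217.3], [45.1, 6.9], 11.3] 261
offcut 0.56 [391.2 215.8] [[392.0, 213.5], [11.0, 12.0], 90.0] 91
tin 0.91 [485.8 247.4] [[486.5, 247.7], [30.2, 48.4], 24.0] 1317
mug 0.72 [179.9 213.5] [[180.5, 211.5], [41.0, 39.6], 45.0] 1185
mug 0.25 [348.  210.5] [[335.1, 207.8], [158.5, 98.3], 7.7] 12040
jar 0.58 [490.6 208.6] [[489.2, 207.1], [25.9, 38.9], 20.6] 853
hammer 0.94 [213.9 186.7] [[207.5, 174.7], [28.1, 51.4], 4.3] 582
wrench 0.52 [167.5 187.7] [[169.5, 187.0], [9.9, 47.4], 43.9] 272
top [[502.8, 0.0, 318.5], [0.0, 502.8, 207.0], [0.0, 0.0, 1.0]] [[-0.1066, -0.9943, -0.0019, 0.0194], [-0.9715, 0
[... 309 characters left out ...]
.8] [[336.5, 174.8], [6.2, 41.7], 81.9] 236
file 0.42 [140.8 270.4] [[143.7, 272.4], [33.2, 24.3], 18.4] 682
offcut 0.73 [241.5 227.9] [[240.0, 229.0], [22.0, 12.0], 90.0] 256
offcut 0.72 [486.9 211.9] [[486.0, 219.3], [60.1, 14.2], 85.0] 505
tin 0.62 [150.1 210.9] [[149.9, 212.2], [36.7, 26.4], 26.6] 821
tin 0.51 [336.3 238.2] [[333.6, 239.6], [7.7, 74.0], 81.6] 492
mug 0.94 [437.9 170. ] [[439.8, 171.3], [28.4, 42.2], 35.2] 931
jar 0.77 [142.3 273. ] [[143.5, 272.0], [26.0, 33.0], 90.0] 714
jar 0.67 [484.6 214.5] [[486.3, 219.2], [60.0, 14.3], 84.3] 478
hammer 0.56 [449.1 242.3] [[457.9, 247.7], [91.4, 31.6], 59.6] 1004
wrench 0.97 [485.5 212.4] [[486.3, 217.1], [55.6, 14.1], 84.3] 460
1.1
```

```bash
python3 - <<'E'
import cv2
a=cv2.imread("pics/top0.png")[130:310,120:520]; b=cv2.imread("pics/scene0.png")[130:290,230:450]
cv2.imwrite("pics/t.png",cv2.resize(a,None,fx=2,fy=2,interpolation=2)); cv2.imwrite("pics/s.png",cv2.resize(b,None,fx=3.5,fy=3.5,interpolation=2))
E
```

```text
(no output)
```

View pics/t.png

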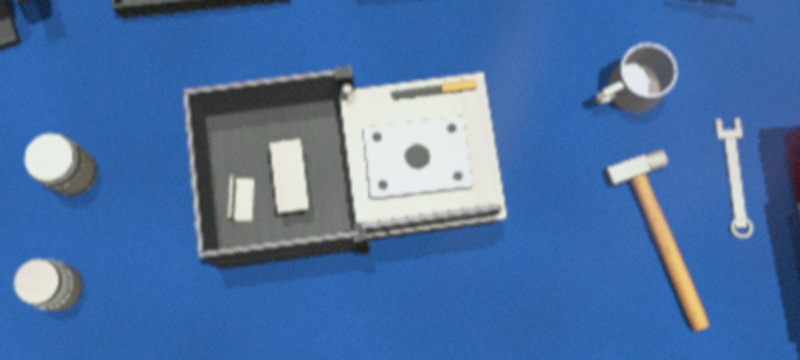

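View pics/s.png

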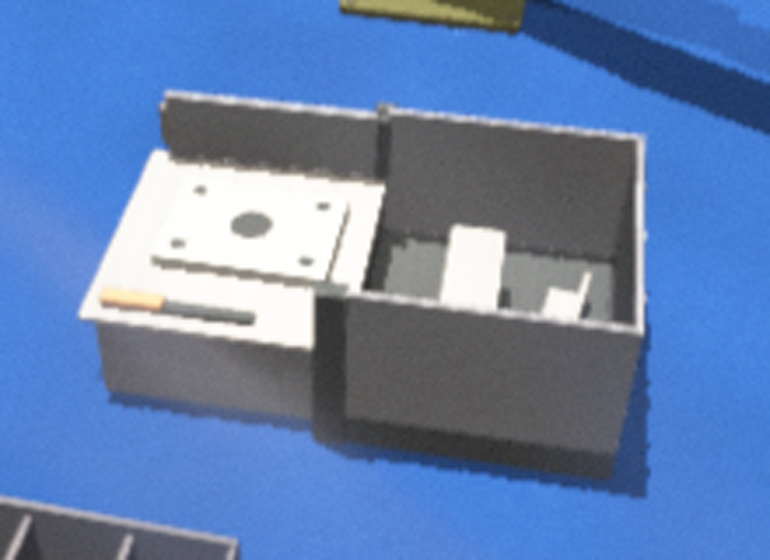

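The top view shows the bar's top at about px (264,218) and the plate at about (329,208). The file is behind the plate, near (337,174), and the door stands open at about 90° along row 238. The guard's x axis is roughly world +y, and the door is on the robot's side. Next I'll fit the poses.

```bash
cat > h.py <<'E'
import numpy as np,cv2
from scipy.optimize import least_squares
def back(m,uv,z,wrist=False):
    K,E=np.array(m["K"]),np.array(m["extrinsics"]); R,t=E[:3,:3],E[:3,3]
    d=np.array([(uv[0]-K[0,2])/K[0,0],(uv[1]-K[1,2])/K[1,1],1.])
    if wrist:
        r=np.hypot(d[0],d[1]); d=np.array([*(d[:2]/r*np.sin(r)),np.cos(r)]) if r>1e-9 else d
    C=-R.T@t; w=R.T@d; return C+w*(z-C[2])/w[2]
def fit(local,world):
    f=lambda p:(np.c_[local[:,0]*np.cos(p[2])-local[:,1]*np.sin(p[2])+p[0],local[:,0]*np.sin(p[2])+local[:,1]*np.cos(p[2])+p[1]]-world[:,:2]).ravel()
    s=least_squares(f,[.5,.1,1.6]); return s.x,s.fun.reshape(-1,2)
E
python3 - <<'E'
from rig import viewer,arm
from h import *
m=viewer.camera_model("top"); s=viewer.camera_model("scene")
T=lambda a,b:(120+a/2,130+b/2); S=lambda a,b:(230+a/3.5,130+b/3.5)
C=lambda m:(-np.array(m["extrinsics"])[:3,:3].T@np.array(m["extrinsics"])[:3,3]).round(3)
print("cams",C(m),C(s))
L=[];W=[]
for (u,l,z) in [((270,141),(22,-50),.088),((299,139),(-22,-50),.088),((308,211),(-22,50),.088),((277,214),(22,50),.088),((484,73),(-290,-110),.09),((506,217),(-290,100),.09)]:
    L.append(l);W.append(back(m,T(*u),z))
for u,l,z in [((452,226),(-22,50),.088),((506,231),(22,50),.088),((80,318),(-290,-110),.09),((152,152),(-290,100),.09)]:
    L.append(l);W.append(back(s,S(*u),z))
p,r=fit(np.array(L)/1000.,np.array(W)); print("guard",p.round(4));print((r*1000).round(1).tolist())
c=[(-70,-50),(-70,50),(70,50),(70,-50)]
P=[back(m,T(*u),.104) for u in [(464,114),(471,186),(370,197),(364,124)]]+[back(s,S(*u),.104) for u in [(152,260),(181,176),(348,201),(332,279)]]
q,r=fit(np.array(c+c)/1000.,np.array(P)); print("plate",q.round(4));print((r*1000).round(1).tolist())
R=lambda a:np.array([[np.cos(a),-np.sin(a)],[np.sin(a),np.cos(a)]])
print("rel",(R(p[2]).T@(q[:2]-p[:2])).round(4),q[2]-p[2])
o=np.array([R(p[2]).T[:,:]@(back(m,T(*u),.102)[:2]-p[:2]) for u in [(392,95),(476,86)]]);print("file",o.round(3))
d=[R(p[2]).T@(back(m,T(*u),.158)[:2]-p[:2]) for u in [(360,222),(498,208)]];print("door",np.round(d,3))
E
```

```text
cams [ 0.308 -0.016  1.457] [1.383 0.152 0.802]
guard [0.5915 0.1085 1.6057]
[[-1.2, 3.1], [1.9, -0.3], [4.7, -0.2], [2.7, 1.0], [4.1, 2.9], [1.7, -0.2], [-4.2, -0.9], [-2.6, -0.7], [-2.9, -3.1], [-4.2, -1.6]]
plate [ 0.5986 -0.0704  1.5851]
[[2.2, 4.0], [4.1, -0.2], [2.5, 0.9], [-0.5, 4.4], [-5.3, -4.5], [0.2, 1.9], [-4.4, -0.9], [1.2, -5.7]]
rel [-0.179  -0.0009] -0.020591448755383324
file [[-0.159 -0.089]
 [-0.277 -0.085]]
door [[-0.092  0.091]
 [-0.273  0.098]]
```

```bash
cat >> h.py <<'E'
G=np.array([.5915,.1085,1.6057])
def w(x,y,z,G=None):
    g=globals()["G"] if G is None else G
    c,s=np.cos(g[2]),np.sin(g[2]); return np.array([g[0]+c*x-s*y,g[1]+s*x+c*y,z])
def ori(a,sgn=1):  # tool z down, tool x along heading a (world)
    return np.array([[np.cos(a),np.sin(a),0],[np.sin(a),-np.cos(a),0],[0,0,-1]]).T*np.array([sgn,sgn,1])
E
python3 - <<'E'
from rig import arm,viewer,telemetry
from h import *
for s in (1,-1):
    for x,y,z in [(-.1,0,.33),(-.27,0,.2),(-.27,0,.098),(-.08,0,.098)]:
        print(s,x,np.round(arm.inverse_kinematics(w(x,y,z),ori(G[2],s)),2) if arm.inverse_kinematics(w(x,y,z),ori(G[2],s)) is not None else None)
    for th in (1.57,.8,0):
        # door pushing pose
        d=np.array([-np.sin(th),-np.cos(th)]);n=np.array([np.cos(th),-np.sin(th)])
        q=np.array([-.088,.094])+.15*d-.013*n
        r=arm.inverse_kinematics(w(*q,.11),ori(G[2]-th,s)); print("door",s,th,q,None if r is None else np.round(r,2))
try: arm.movep(w(-.1,0,.33),ori(G[2],1))
except arm.Unreachable: arm.movep(w(-.1,0,.33),ori(G[2],-1))
m=viewer.camera_model("wrist");im=viewer.get_image("wrist");cv2.imwrite("pics/w1.png",im)
np.savez("w1.npz",K=m["K"],extrinsics=m["extrinsics"])
st=telemetry.sense();print(st["time_s"],st["tool_pos"],st["force"])
E
```

```text
1 -0.1 [-0.15  0.55  0.11  1.55 -0.07  1.05  0.01]
1 -0.27 [ 0.19  0.73 -0.01  1.62  0.01  0.79  0.21]
1 -0.27 [ 0.25  0.87 -0.12  1.68  0.16  0.6   0.08]
1 -0.08 [-0.11  0.84 -0.02  1.77  0.03  0.53 -0.12]
door 1 1.57 [-0.2380103   0.10688055] [ 0.05  0.77  0.21  2.03 -0.4   0.38 -0.96]
door 1 0.8 [-0.2046606  -0.00118038] [ 0.    0.84  0.14  1.73 -0.19  0.58 -0.5 ]
door 1 0 [-0.101 -0.056] [-0.07  0.88 -0.02  1.59  0.03  0.67 -0.08]
-1 -0.1 [ 0.36  0.65 -0.83  1.52  0.5   1.19  2.62]
-1 -0.27 [-0.31  0.99  1.09  1.65 -0.96  1.13 -2.06]
-1 -0.27 [ 0.62  1.   -0.83  1.66  0.9   0.91  2.6 ]
-1 -0.08 [ 0.29  0.95 -0.77  1.75  0.88  0.82  2.27]
door -1 1.57 [-0.2380103   0.10688055] [ 0.5   0.8  -0.55  2.01  0.79  0.56  1.  ]
door -1 0.8 [-0.2046606  -0.00118038] [ 0.44  0.91 -0.66  1.71  0.75  0.79  1.8 ]
door -1 0 [-0.101 -0.056] [ 0.31  1.   -0.79  1.56  0.83  0.95  2.41]
3.525 [0.59495551 0.01004634 0.32979158] [-0.29073764  0.47593411 -0.15395658]
```

View pics/w1.png

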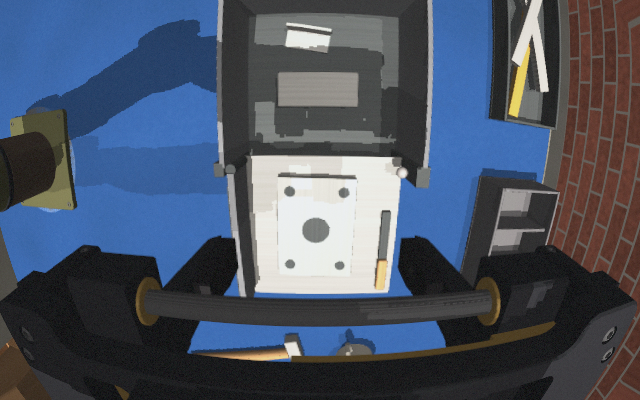

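The wrist view is clear. The bar's top spans px (278,72)–(358,106) and the plate's top (278,177)–(354,275). The file is on the right at about (383,250), and the door stands on the left.

```bash
python3 - <<'E'
from h import *
m=np.load("w1.npz"); 
L=np.array([(22,50),(22,-50),(-22,-50),(-22,50)])/1e3
W=np.array([back(m,u,.088,True) for u in [(277.5,72),(357.5,72),(358,106.5),(279,107)]])
p,r=fit(L,W);print("guard",p.round(4),(r*1000).round(1).tolist())
L=np.array([(70,50),(70,-50),(-70,-50),(-70,50)])/1e3
W=np.array([back(m,u,.104,True) for u in [(278,175.5),(355,177.5),(352,277),(279.5,275.5)]])
q,r=fit(L,W);print("plate",q.round(4),(r*1000).round(1).tolist())
c,s=np.cos(p[2]),np.sin(p[2]);print("rel",np.array([[c,s],[-s,c]])@(q-p)[:2],q[2]-p[2])
for u,z in [((257,155),.09),((398,293),.09)]:print("ledge",np.array([[c,s],[-s,c]])@(back(m,u,z,True)-[*p[:2],0])[:2])
E
```

```text
guard [0.5913 0.1055 1.6155] [[-0.3, -0.3], [1.2, 0.5], [0.6, -0.0], [-1.5, -0.1]]
plate [ 0.5955 -0.0735  1.5943] [[-1.9, -2.1], [2.7, -0.8], [-1.3, 1.9], [0.5, 1.1]]
rel [-0.17902065  0.00374871] -0.02117193661319705
ledge [-0.0819013   0.07829699]
ledge [-0.29329018 -0.12060494]
```

```bash
sed -i 's/^G=.*/G=np.array([.5914,.1065,1.611])/' h.py; python3 - <<'E'
from rig import arm,viewer,telemetry,effector
from h import *
effector.command_gripper(.05)
R=ori(G[2]); y=.003
arm.movep(w(-.275,y,.2),R)
arm.movel(w(-.275,y,.098),feed=.1)
print(telemetry.sense()["force"].round(2))
print("hit",arm.movel(w(-.11,y,.098),feed=.05,contact_N=15))
m=viewer.camera_model("wrist");im=viewer.get_image("wrist");cv2.imwrite("pics/w2.png",im[:, 120:520])
np.savez("w2.npz",K=m["K"],extrinsics=m["extrinsics"])
st=telemetry.sense();print(st["time_s"],st["tool_pos"],w(-.11,y,.098),st["force"].round(2),st["width"])
E
```

```text
[ 0.5  -0.05  0.13]
hit False
9.7833 [ 0.59282833 -0.00361541  0.09799259] [ 0.59282364 -0.00353169  0.098     ] [ 0.01 -5.62  2.11] 0.049923360951037644
```

View pics/w2.png

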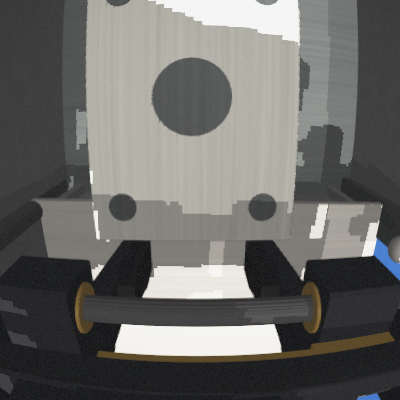

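The plate sits square against both fingertips, with its trailing edge at about row 240, and already spans the gap. I'll work out the edge-to-tool offset and do the final push.

```bash
python3 - <<'E'
from rig import arm,viewer,telemetry,effector
from h import *
m=np.load("w2.npz"); c,s=np.cos(G[2]),np.sin(G[2]); A=np.array([[c,s],[-s,c]])
for u in [(217,240),(270,240),(360,240),(414,240)]: print("trail",A@(back(m,u,.104,True)[:2]-G[:2]))
y=.003
print("hit",arm.movel(w(-.083,y,.098),feed=.04,contact_N=15))
arm.sleep(.3); print(telemetry.sense()["force"].round(2))
arm.movel(w(-.095,y,.098),feed=.05)
arm.movel(w(-.11,y,.25),feed=.15)
arm.movel(w(-.11,y,.33),feed=.15)
m=viewer.camera_model("wrist");im=viewer.get_image("wrist");cv2.imwrite("pics/w3.png",im)
np.savez("w3.npz",K=m["K"],extrinsics=m["extrinsics"])
print(telemetry.sense()["time_s"])
E
```

```text
trail [-0.10038931  0.05498856]
trail [-0.09969934  0.02690645]
trail [-0.09963605 -0.01811988]
trail [-0.10025978 -0.04646557]
hit False
[-0.4  -0.28 -0.03]
13.2
```

View pics/w3.png

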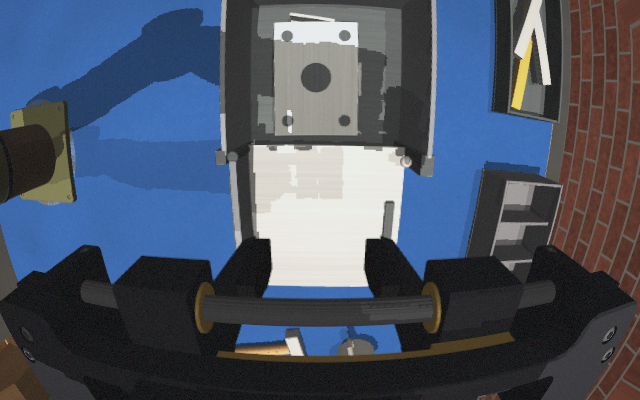

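The plate lies on the bar with its top corners at about (274,22), (358,23), (358,135) and (275,135), clear of the ledge edge at row 146. Next I'll check the numbers.

```bash
python3 - <<'E'
from h import *
from rig import viewer,nets
c,s=np.cos(G[2]),np.sin(G[2]); A=np.array([[c,s],[-s,c]])
m=np.load("w3.npz");L=np.array([(70,50),(70,-50),(-70,-50),(-70,50)])/1e3
W=np.array([back(m,u,.102,True) for u in [(274,21.5),(358.5,22.5),(358.5,135.5),(274.5,135)]])
q,r=fit(L,W);print("rel",A@(q-G)[:2],q[2]-G[2],(r*1000).round(1).tolist())
for u in [(252,146),(404,147)]: print("ledge",A@(back(m,u,.09,True)[:2]-G[:2]))
m=viewer.camera_model("top");im=viewer.get_image("top");cv2.imwrite("pics/t2.png",cv2.resize(im[150:290,190:390],None,fx=4,fy=4,interpolation=2))
E
```

```text
rel [-0.00118306  0.00608275] -0.002313512543377083 [[0.5, -0.5], [0.1, 0.9], [-1.1, -0.0], [0.5, -0.4]]
ledge [-0.08526257  0.08772183]
ledge [-0.08571437 -0.10589782]
```

View pics/t2.png

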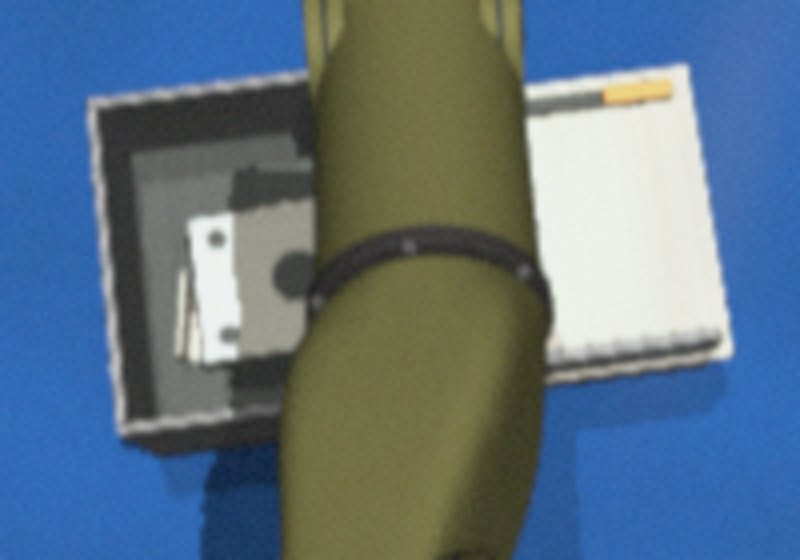

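Plate x is about -1 to -3 mm, y about +6 mm, and it is square. That is well inside tolerance, so I'll close the door now.

```bash
cat >> h.py <<'E'
def dp(th,off,z,r=.15):
    d=np.array([-np.sin(th),-np.cos(th)]);n=np.array([np.cos(th),-np.sin(th)])
    q=np.array([-.088,.094])+r*d-off*n
    return w(*q,z),ori(G[2]-th)
E
python3 - <<'E'
from rig import arm,viewer,telemetry,effector
from h import *
effector.command_gripper(0)
p,R=dp(1.6,.045,.22); arm.movep(p,R)
p,R=dp(1.6,.045,.112); arm.movel(p,feed=.12)
f0=telemetry.sense()["force"]
for th in np.arange(1.5,.2,-.15):
    p,R=dp(th,.013,.112); h=arm.movel(p,feed=.08,orientation=R,contact_N=20)
    st=telemetry.sense();print(round(th,2),h,(st["force"]-f0).round(1),round(st["time_s"],1))
    if h: break
else:
    p,R=dp(.15,.013,.112); arm.movel(p,feed=.08,orientation=R,contact_N=20)
    p,_=dp(-.05,.013,.112); R=dp(0,0,0)[1]
    h=arm.movel(p,feed=.05,orientation=R,contact_N=18)
    arm.sleep(.3); st=telemetry.sense()
    c,s=np.cos(G[2]),np.sin(G[2])
    print(h,(st["force"]-f0).round(1),st["time_s"],np.array([[c,s],[-s,c]])@(st["tool_pos"][:2]-G[:2]))
E
```

```text
1.5 False [-0.5  0.3 -0.4] 16.8
1.35 False [-0.2  0.1  0.4] 17.2
1.2 False [-0.4  0.2 -0.3] 17.6
1.05 False [-0.3 -1.  -0.2] 18.1
0.9 False [-0.8 -0.3 -0.5] 18.5
0.75 False [-0.2 -0.9  0.1] 18.9
0.6 False [-0.7  0.2  0.3] 19.4
0.45 False [-0.4 -1.1 -1.4] 19.8
0.3 False [-1.  -0.5 -0.4] 20.2
True [ 0.3 -1.4  0.4] 21.4917 [-0.10433366 -0.05451611]
```

```bash
python3 - <<'E'
from rig import arm,viewer,telemetry,effector
from h import *
c,s=np.cos(G[2]),np.sin(G[2]);A=np.array([[c,s],[-s,c]])
p,_=dp(-.05,.013,.112)
h=arm.movel(p,feed=.02,contact_N=25); st=telemetry.sense()
print(h,st["force"].round(1),A@(st["tool_pos"][:2]-G[:2]))
arm.sleep(.3); st=telemetry.sense(); print(st["force"].round(1),A@(st["tool_pos"][:2]-G[:2]))
x,y=A@(st["tool_pos"][:2]-G[:2])
arm.movel(w(x-.03,y,.112),feed=.08); arm.movel(w(x-.04,y,.33),feed=.2)
m=viewer.camera_model("wrist");im=viewer.get_image("wrist");cv2.imwrite("pics/w4.png",im)
np.savez("w4.npz",K=m["K"],extrinsics=m["extrinsics"]);print(telemetry.sense()["time_s"],telemetry.sense()["force"])
E
```

```text
False [ -1.4 -16.   -0.8] [-0.10388489 -0.05456552]
[ -1.8 -16.7  -1.1] [-0.10386716 -0.05457551]
24.475 [-0.03175666 -0.40221993  0.25202595]
```

View pics/w4.png

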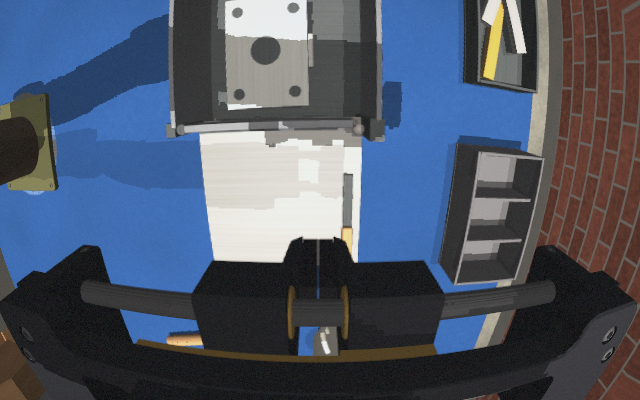

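The door looks shut, and 16 N moved it only 0.5 mm. I'll verify the angle from a zoomed crop: the door's top edge near row 128 against the posts, and the plate.

```bash
python3 - <<'E'
import cv2
im=cv2.imread("pics/w4.png")[0:150,155:395]; cv2.imwrite("pics/w4c.png",cv2.resize(im,None,fx=3.3,fy=3.3,interpolation=2))
E
```

```text
(no output)
```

View pics/w4c.png

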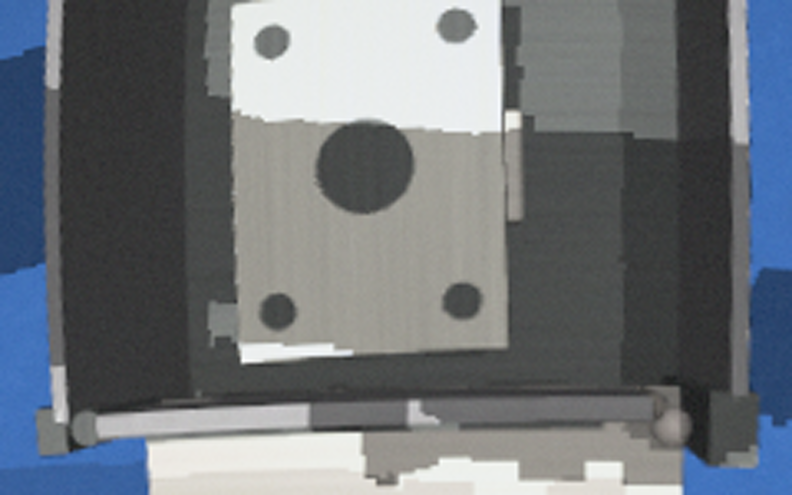

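```bash
python3 - <<'E'
from h import *
c,s=np.cos(G[2]),np.sin(G[2]); A=np.array([[c,s],[-s,c]]);m=np.load("w4.npz")
f=lambda u,z:A@(back(m,(155+u[0]/3.3,u[1]/3.3),z,True)[:2]-G[:2])
for n,u,z in [("pl hole",(272,41),.102),("pl hole",(456,26),.102),("pl hole",(462,300),.102),("pl hole",(277,311),.102),("plc",(365,167),.102),("corner",(240,361),.102),("corner",(508,347),.102),("corner",(501,0),.102),("corner",(233,3),.102),
 ("door",(100,424),.158),("door",(300,417),.158),("door",(480,408),.158),("door",(640,407),.158),("hinge",(84,428),.158),("ball",(671,427),.158),("wallL",(62,415),.158),("wallR",(741,390),.158),("postL",(52,432),.158),("postR",(732,430),.158)]:
    print(n,(f(u,z)*1000).round(1))
E
```

```text
pl hole [50.4 40.5]
pl hole [ 50.1 -27.3]
pl hole [-53.3 -27.5]
pl hole [-53.5  40.7]
plc [-2.2  6.4]
corner [-71.   55.9]
corner [-70.9 -43.5]
corner [ 59.8 -43.6]
corner [68.2 55.7]
door [-86.8  89.3]
door [-89.3  20.3]
door [-88.8 -36.4]
door [-89.3 -85.6]
hinge [-87.7  95.4]
ball [-95.6 -95.2]
wallL [-82.6 103.3]
wallR [ -83.8 -117.2]
postL [-88.  107.7]
postR [ -96.4 -114.4]
```

```bash
python3 - <<'E'
from rig import arm,viewer,telemetry,effector
from h import *
c,s=np.cos(G[2]),np.sin(G[2]);A=np.array([[c,s],[-s,c]]);X=lambda:(A@(telemetry.sense()["tool_pos"][:2]-G[:2])).round(4)
R=ori(G[2])
arm.movel(w(-.135,-.065,.25),feed=.2,orientation=R)
arm.movel(w(-.135,-.065,.115),feed=.15)
h1=arm.movel(w(-.09,-.065,.115),feed=.02,contact_N=4); print(h1,X(),telemetry.sense()["force"].round(1))
h=arm.movel(w(-.08,-.065,.115),feed=.02,contact_N=30); print(h,X(),telemetry.sense()["force"].round(1))
x,y=X()
arm.movel(w(x-.03,y,.115),feed=.08); arm.movel(w(x-.04,y,.3),feed=.2); print(telemetry.sense()["time_s"])
m=viewer.camera_model("wrist");im=viewer.get_image("wrist");cv2.imwrite("pics/w5.png",im)
for l in ("plate","guard_door"): print([(d["centre"],d["score"]) for d in nets.spot_in("wrist",l)[:1]] if 'nets' in globals() else '')
E
```

```text
True [-0.1034 -0.0646] [-0.6 -1.  -0. ]
True [-0.1045 -0.0637] [ 0.6 -0.5  0.1]
30.0417
```

View pics/w5.png

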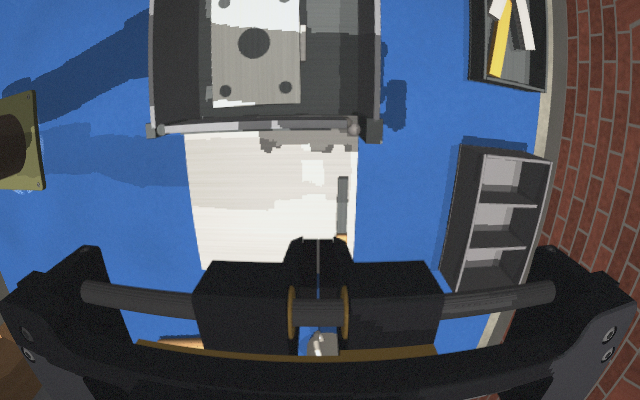

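The door is flat across the doorway (row 125) and the plate is undisturbed at about (254,43). The second push stopped rigidly at the same plane up to 30 N, so the door is home.

```bash
python3 -c "
from rig import arm
print(arm.close_job())"
```

```text
the job is handed in; nothing more can be done
None
```

I handed the job in at about 30 s of robot time: by camera, the plate rests square on the bar (about 2 mm off along the slide, 6 mm sideways). The door stopped hard at the same plane on both closing pushes, so I judge it home on its catch. The verdict wasn't shown.

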